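# Pay the mahjong kitty through the coin slide

## Task

Pay the counter that is lying on the brown cork mat into the kitty: lay it flat in the recess of the kitty box slide that has its shape, let go of it, then push that slide fully home so that the counter drops into the box, and let the slide spring all the way back out. Leave the counter in the green tray and the other slide alone, and do not disturb the other things on the table.

Things in the scene. Friction and masses are not known exactly. Their poses are not given: they have to be found in the camera images.
- oblong: Oblong ivory melamine counter, 44 (its x) x 84 (its y) x 16 mm (z), 85 g, lying flat; origin at the centre of its underside. Starts either on the mat or in the tray.
- disc: Round ivory melamine counter, diameter 60 mm, 16 mm thick, 68 g, lying flat; origin at the centre of its underside. Starts either on the mat or in the tray (the other one is in the other place).
- mat: Fixed brown cork mat, 150 x 150 x 5 mm, flat on the table; origin at the centre of its underside. The counter to be paid lies on it.
- tray: Fixed green plastic chip tray, 160 x 160 x 28 mm, walls and floor 5 mm; origin at the centre of its underside. The counter in it stays there.
- box_oblong: Fixed wooden kitty box with the oblong slide, 219 x 136 mm; origin on its underside, 64 mm from its far and 155 mm from its front (-x) face. Push direction +x, z up. Deck 70 mm above the table. Clear hood beyond x = -35 mm (90 to 94 mm above the table); below it, x = -33 to 58 mm, there is no deck: what the slide carries there falls into the hollow box (inner floor 6 mm above the table).
- box_round: Fixed wooden kitty box with the round slide, 219 x 136 mm; origin on its underside, 64 mm from its far and 155 mm from its front (-x) face. Push direction +x, z up. Deck 70 mm above the table. Clear hood beyond x = -35 mm (90 to 94 mm above the table); below it, x = -33 to 58 mm, there is no deck: what the slide carries there falls into the hollow box (inner floor 6 mm above the table).
- slide_oblong (a joint): Stroke of the oblong steel slide in m: 0 out (sprung, pulled out at rest), 0.100 pushed fully home towards box +x. The spring resists with about 3 N at the start and 9 N at the end, and returns the slide when let go.
- slide_round (a joint): Stroke of the round steel slide in m: 0 out (sprung, pulled out at rest), 0.100 pushed fully home towards box +x. The spring resists with about 3 N at the start and 9 N at the end, and returns the slide when let go.
- recess_oblong (a point): Centre of the oblong slide's through recess, 52 (x) x 92 (y) mm, at deck height (70 mm above the table), where the counter's underside rests; moves with the slide, axes as the box. Rim top 8 mm above the deck: a seated counter stands 8 mm proud. Push plate's inner face 58 mm from here towards -x; hood's edge 60 mm towards +x when the slide is out.
- recess_round (a point): Centre of the round slide's through recess, diameter 68 mm; otherwise as for the oblong slide: at deck height, rim top 8 mm above the deck, moves with the slide, axes as the box.
- push_oblong (a point): Centre of the front (-x) face of the oblong slide's upright steel push plate, 30 mm above the deck; the plate is 80 mm wide (y), 8 mm thick, and its top is 15 mm above this point. Moves with the slide, axes as the box: push here towards box +x.
- push_round (a point): The same point on the round slide's push plate, same sizes.
- ashtray: Bystander: round glass ashtray, 104 mm across, 32 mm high; origin at the centre of its underside.
- mug: Bystander: white mug, 76 mm across, 85 mm high, handle at its +y; origin at the centre of its underside.
- tiles: Bystander: stack of mahjong tiles, 40 x 180 x 48 mm; origin at the centre of its underside.
- dicecup: Bystander: red plastic dice cup, 80 mm across, 95 mm high; origin at the centre of its underside.
Things that resemble listed ones, but are neither listed nor needed, are in the scene too. What is meant by the tray is not blue or purple, and is the larger of those in its own colour.

How it is judged (in metres and radians):
On the way, in this order (a step that is already met when the one before it is completed fails the run):
1. the counter from the mat lies flat in the recess of its own shape, let go, with the slide out and the other counter still in the tray (((horizontal distance between oblong and recess_oblong below 0.008 m and z of oblong in the frame of recess_oblong below 0.004 m and angle between oblong's own z axis and vertical below 0.1 rad and value of joint slide_oblong below 0.008 m and contact force between the fingers and oblong below 0.1 N and (horizontal distance between disc and tray below 0.08 m and height (world z) of disc below 0.02 m)) or (horizontal distance between disc and recess_round below 0.008 m and z of disc in the frame of recess_round below 0.004 m and angle between disc's own z axis and vertical below 0.1 rad and value of joint slide_round below 0.008 m and contact force between the fingers and disc below 0.1 N and (horizontal distance between oblong and tray below 0.08 m and height (world z) of oblong below 0.02 m)))), for 0.2 s.
2. that slide is pushed fully home (within 5 mm of its 100 mm stroke) (((value of joint slide_oblong above 0.095 m and (horizontal distance between disc and tray below 0.08 m and height (world z) of disc below 0.02 m)) or (value of joint slide_round above 0.095 m and (horizontal distance between oblong and tray below 0.08 m and height (world z) of oblong below 0.02 m)))), for 0.05 s.
At the end, for the whole second after the job is handed in: The counter from the mat lies at rest inside the hollow of the box whose slide has its shape (underside point within the box's walls and below 50 mm over the table), both slides are back out (within 6 mm), and the other counter is still in the green tray (((x of oblong in the frame of box_oblong between -0.15 and 0.062 m and y of oblong in the frame of box_oblong between -0.063 and 0.063 m and z of oblong in the frame of box_oblong between 0 and 0.05 m and value of joint each of slide_oblong, slide_round below 0.006 m and linear speed of oblong below 0.03 m/s and (horizontal distance between disc and tray below 0.08 m and height (world z) of disc below 0.02 m)) or (x of disc in the frame of box_round between -0.15 and 0.062 m and y of disc in the frame of box_round between -0.063 and 0.063 m and z of disc in the frame of box_round between 0 and 0.05 m and value of joint each of slide_round, slide_oblong below 0.006 m and linear speed of disc below 0.03 m/s and (horizontal distance between oblong and tray below 0.08 m and height (world z) of oblong below 0.02 m)))); the robot touches nothing.
It fails at once if the slide for the counter that stays in the tray is pushed in by more than 20 mm ((value of joint slide_round above 0.02 m and (horizontal distance between disc and tray below 0.08 m and height (world z) of disc below 0.02 m)) or (value of joint slide_oblong above 0.02 m and (horizontal distance between oblong and tray below 0.08 m and height (world z) of oblong below 0.02 m))).
It fails at once if both counters are moved (more than 20 mm) (distance of each of oblong, disc from where it was at the start of the episode above 0.02 m).
It fails at once if the ashtray, mug, tile stack or dice cup is shifted by more than 30 mm or tipped over (distance of any of ashtray, mug, tiles, dicecup from where it was at the start of the episode above 0.03 m or angle between any of ashtray, mug, tiles, dicecup's own z axis and vertical above 0.5 rad).
It also fails if it takes over 58 s, if anything falls off the work surface, if the arm or the gripper's body presses on something with over 40 N, if the wrist force passes 120 N, or if a joint passes its speed limit or range.

## Robot

A 6-joint arm with a two-finger parallel gripper is mounted at the origin on the work surface. World frame = base frame: x ahead of the robot, y to its left, z up, the work surface at z = 0. Lengths are in mm, angles in rad, forces in N, time in s.
With the tool pointing down it reaches from about 425 to 925 mm from the base axis. Payload 12.5 kg.
Tool frame: the origin (TCP) lies midway between the tips of the shut fingers; the grasp point (between the pads) lies 19 mm behind it; z points along the fingers, y is the direction in which the jaws open and shut (so a half turn about z gives the same grasp; the last joint's range is limited). The gripper opens to 85 mm and grips with 20 to 120 N. Pads are 22 mm wide; open, the fingers measure 114 mm over their backs; the gripper's body (76 mm by 85 mm) begins 54 mm behind the grasp point. The pads swing forward as they close: fully open they stand 13 mm farther back than shut.
Start: joints at [1.079, 0.491, 1.559, -0, 1.092, -0.106], TCP at [235.172, 579.085, 231.327] pointing down, gripper open.
Joint ranges: [-3.1, 3.1], [-0.84, 2.19], [0.05, 2.79], [-1.13, 4.28], [0.06, 2.93], [-2.69, 2.69]. Speed limits (rad/s): [2.22, 2.22, 2.79, 3.14, 3.14, 3.14].

## Interface

Orientations are given as a rotation vector (axis times angle).
In Python, from bench import arm gives the robot as it stands.
- The arm moves only by the tool jog_arm, never from a script. Its argument "targets" is a list of rows, each an object with "angular": the turn, a rotation vector about the world's x, y, z in rad, a list of three; "dp": the shift along the world's x, y, z in cm, a list of three; "fingers": the opening in per cent of the stroke, from 0 (shut) to 100 (fully open). In form: [{"angular": [ax, ay, az], "dp": [x, y, z], "fingers": fingers}, ...]. A call has 1 to 10 rows; each row is the pose to reach, as a shift and turn from the pose commanded when the call began; what a row does not reach only later rows make up. A row lasts 1/12 s, in which the tool goes at most 41.7 mm and 7.16 degrees, less where a joint would pass 70% of its speed; a pose out of reach is approached as far as the arm can. A call with a gripper value outside its range is refused whole. The fingers move at their own pace and stop on an object; "grip_force" is the grip in N (left out, the last holds). Time passes only in rows, so rows that repeat a pose let the fingers close. It gives the time, the measured TCP pose, the force and the opening at its end, in the units of the state.
- arm.get_obs(): the state, without advancing time (a new reading comes with each control period).
- arm.get_image(name): name is "side" or "top" or "wrist"; returns the picture (480x640x3 uint8, red, green, blue); there is no depth.
- arm.camera_info(name): a dict with "vertical_fov" (degrees; the focal length in pixels is half the picture's height over the tangent of half this angle, whatever the lens; pixels are square), "cx", "cy" (the principal point, pixels), "cam_to_world" (4x4, takes a point from camera to world coordinates); the wrist camera has in their place "mount" (4x4, takes a point from camera to tool coordinates, whose origin is the TCP and whose axes are the flange's). Camera axes: x right, y down, z forward; pixel columns grow to the right and rows downward; lengths in mm; the calibration is good to about 2 mm. A picture is of the moment at which its call begins: read the wrist's pose just before it. camera_info takes no time and is no camera call.
- arm.sign_off(): hands the job in, once; it reports no verdict.
Trained networks look in the newest picture that a camera, given by its name, has taken for a name from the list of things; names that differ only in an ending like _2 or _b are one class to them, and where a whole thing is asked for, a point or a joint stands for the part that bears it (a point fixed in the world has none). Each returns a list of dicts, best first, with "confidence" (0 to 1); they miss things now and then, are a little off and sometimes report something else, mostly with a low value. They report only what shows in the picture. A call takes as long as a camera call. They do not tell look-alikes from the thing itself.
- arm.cut_out(label, camera): "region" (480x640 bool, what is visible of it) and "box" ([left, top, right, bottom] in pixels, round what is visible of it).
The state is a dict: "time_s": time; "joint_positions": joint angles; "qvel": joint speeds; "tau": joint torques, N m; "eef_pos": TCP position; "tool_rot": TCP orientation; "wrist_force": force on the tool from outside, world axes, zero at the start; "ft_torque": the same for the moment, N m; "width": finger opening in mm.
Only numpy, scipy, OpenCV 4.12 (cv2) and the standard library are available. Lean on these libraries where they do the work, as an engineer would, in place of code of your own. Each camera call takes 0.05 s, during which the arm holds its last target. There are 200 camera calls.

## Working session

There is one attempt and no reset: what is moved stays moved. The work goes in short steps, Python scripts to look and compute and a tool call to move; the robot and the scene stay as the last step left them, time stands still between calls to the robot, and variables do not carry over. Pictures are saved under pics/ and viewed, about 8 in all and at most 12, crops included, and the job is handed in when it is done.

Besides the shell and the picture viewer there is one more tool, called after "Call:" as name(argument=value, ...) on one line, values as JSON. jog_arm: Moves the arm, as the interface text tells. Its arguments: {"type":"object","properties":{"targets":{"type":"array"},"grip_force":{"type":"number"}},"required":["targets"]}

```bash
mkdir -p pics; ls; python3 - <<'E'
from bench import arm
import cv2,numpy as np
print(arm.get_obs())
ims=[]
for c in ("side","top","wrist"):
    im=arm.get_image(c); cv2.imwrite(f"pics/{c}0.png",im[:,:,::-1]); print(c,arm.camera_info(c))
    for l in ("oblong","disc","mat","tray","box_oblong","box_round","push_oblong","push_round"):
        for d in arm.cut_out(l,c):
            m=d["region"]; ys,xs=np.nonzero(m); print(c,l,round(d["confidence"],2),d["box"],xs.mean().round(1) if len(xs) else 0,ys.mean().round(1) if len(ys) else 0,len(xs))
E
```

```text
pics
{'time_s': 0.0, 'joint_positions': array([ 1.07940324e+00,  4.91610342e-01,  1.55945217e+00,  1.44061912e-05,
        1.09167252e+00, -1.05581986e-01]), 'qvel': array([ 8.14605558e-04, -5.10734572e-05, -1.15810877e-03,  4.67378727e-04,
        1.06115575e-04, -2.96718834e-04]), 'tau': array([-1.61538837e-04, -6.18451023e+01, -2.61607826e+01, -8.40424809e-05,
        4.03943515e-03,  1.23969468e-05]), 'eef_pos': array([235.05633462, 578.87934954, 230.69524528]), 'tool_rot': array([-6.02222398e-01, -3.08297620e+00,  1.70899942e-03]), 'wrist_force': array([-0.46287977, -0.67863079, -0.11681412]), 'ft_torque': array([-0.0155712 ,  0.00779322, -0.01367781]), 'width': 85.38443865249643}
side {'vertical_fov': 55.69349722186504, 'cx': 321.5081634883637, 'cy': 249.13222675847817, 'cam_to_world': array([[ 7.57967014e-01, -4.94978592e-01,  4.24831966e-01,
         1.70199432e+01],
       [-6.52043946e-01, -5.92939356e-01,  4.72505674e-01,
        -6.65700862e+02],
       [ 1.80193991e-02, -6.35152827e-01, -7.72176267e-01,
         1.01814899e+03],
       [ 0.00000000e+00,  0.00000000e+00, 
[... 1988 characters left out ...]
top box_round 0.83 [293.3, 181.0, 343.0, 259.1] 316.4 217.7 3547
top push_oblong 0.56 [216.9, 208.0, 257.0, 248.6] 234.3 229.7 964
top push_round 0.93 [296.3, 213.5, 339.1, 257.3] 314.9 236.9 1011
wrist {'vertical_fov': 68.4617171003174, 'cx': 328.3442278945346, 'cy': 247.77259229241088, 'mount': array([[-7.32474225e-04, -9.50673029e-01, -3.10193898e-01,
         7.90432839e+01],
       [ 9.99999721e-01, -7.41279379e-04, -8.94914712e-05,
        -2.44212014e-01],
       [-1.44863212e-04, -3.10193877e-01,  9.50673307e-01,
        -1.41871559e+02],
       [ 0.00000000e+00,  0.00000000e+00,  0.00000000e+00,
         1.00000000e+00]])}
wrist mat 0.96 [212.8, 395.5, 284.7, 446.0] 248.7 418.2 2212
```

View pics/top0.png

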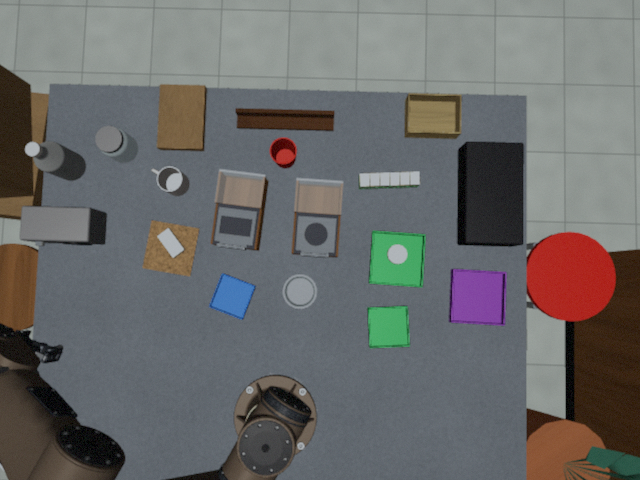

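View pics/side0.png

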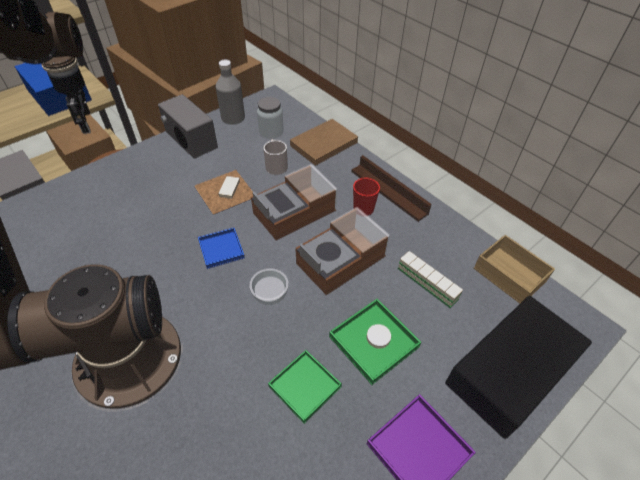

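The picture shows the ivory oblong on the cork mat at top px (170,243), and the disc in the larger green tray at (397,254). The smaller green tray (388,327) and the blue and purple trays are look-alikes. The plain brown board (182,117) is not the cork mat. The oblong box is at (238,210), push plate at the robot side; the round box is at (317,218).

```bash
cat > h.py <<'E'
from bench import arm
import cv2,numpy as np
from scipy.spatial.transform import Rotation as R
def cam(c,obs=None):
    i=arm.camera_info(c); f=240/np.tan(np.radians(i["vertical_fov"]/2))
    if c=="wrist":
        T=np.eye(4); T[:3,:3]=R.from_rotvec(obs["tool_rot"]).as_matrix(); T[:3,3]=obs["eef_pos"]; M=T@i["mount"]
    else: M=i["cam_to_world"]
    return f,i["cx"],i["cy"],M
def ray(C,px):
    f,cx,cy,M=C; px=np.atleast_2d(px).astype(float)
    d=np.c_[(px[:,0]-cx)/f,(px[:,1]-cy)/f,np.ones(len(px))]@M[:3,:3].T
    return M[:3,3],d
def onz(C,px,z):
    o,d=ray(C,px); return o+d*((z-o[2])/d[:,2])[:,None]
def proj(C,P):
    f,cx,cy,M=C; q=(np.atleast_2d(P)-M[:3,3])@M[:3,:3]
    return q[:,:2]/q[:,2:]*f+[cx,cy]
def tri(Ca,pa,Cb,pb):
    A=np.zeros((3,3));b=np.zeros(3);L=[]
    for C,p in((Ca,pa),(Cb,pb)):
        o,d=ray(C,p); d=d[0]/np.linalg.norm(d); Q=np.eye(3)-np.outer(d,d); A+=Q;b+=Q@o;L.append((o,Q))
    x=np.linalg.solve(A,b); return x,[np.linalg.norm(Q@(x-o)) for o,Q in L]
def rect(C,mask,z):
    """min area rectangle of mask laid on plane z: centre, sizes, direction (deg) of its long side"""
    ys,xs=np.nonzero(mask); p=onz(C,np.c_[xs,ys],z)[:,:2].astype(np.float32)
    r=cv2.minAreaRect(p); a=r[2] if r[1][0]>r[1][1] else r[2]+90
    return np.round(r[0],1),np.round(r[1],1),round(a%180,1)
E
python3 - <<'E'
from h import *
T=cam("top");S=cam("side")
ims={}
for c in("top","side"): ims[c]=cv2.imread(f"pics/{c}0.png"); arm.get_image(c)
def best(l,c): return arm.cut_out(l,c)[0]["region"]
def cen(m): ys,xs=np.nonzero(m); return xs.mean(),ys.mean()
mt,ms=best("oblong","top"),best("oblong","side")
print("tri oblong",tri(T,cen(mt),S,cen(ms)))
print("oblong top",rect(T,mt,21),"side",rect(S,ms,21))
print("mat",rect(T,best("mat","top"),5))
print("box",rect(T,best("box_oblong","top"),80))
for n,c,C in(("top","top",T),("side","side",S)):
  for l in("push_oblong","recess_oblong"):
    for d in arm.cut_out(l,c): print(c,l,d["confidence"],d["box"],rect(C,d["region"],78))
# ivory colour check and dark recess in top
cv2.imwrite("pics/crop1.png",np.hstack([cv2.resize(ims["top"][160:280,130:270],None,fx=3.,fy=3.,interpolation=cv2.INTER_CUBIC),cv2.resize(ims["side"][150:270,190:320],None,fx=2.9,fy=3.,interpolation=cv2.INTER_CUBIC)]))
g=ims["top"][205:255,210:265].max(2); m=np.zeros((480,640),bool); m[205:255,210:265]=g<40
n,lab,st,ce=cv2.connectedComponentsWithStats(m.astype(np.uint8)); print(st[1:],ce[1:])
E
```

```text
tri oblong (array([509.02655477, 334.63009334,  14.62722852]), [np.float64(1.219594442576149), np.float64(1.2195944425760386)])
oblong top (array([507.7, 333.7]), array([81. , 42.1]), 39.2) side (array([506.2, 327.7]), array([95. , 49.1]), 38.0)
mat (array([493.8, 337.2]), array([151.9, 150. ]), 81.9)
box (array([606.9, 121.7]), array([148.1, 228.7]), 174.7)
top push_oblong 0.97 [216.1, 207.9, 255.7, 248.6] (array([552.1, 131.1]), array([115.4, 115.9]), 174.8)
top recess_oblong 0.84 [216.3, 206.3, 255.3, 250.0] (array([551.9, 129.8]), array([115.5, 120.9]), 173.4)
side recess_oblong 0.9 [251.3, 184.8, 304.4, 222.0] (array([551.8, 134.4]), array([128.4, 115.8]), 84.3)
side recess_oblong 0.45 [221.5, 176.9, 240.4, 196.8] (array([475.9, 271.9]), array([90.6, 48.3]), 36.8)
[[262 207   1   2   2]
 [262 215   1   1   1]
 [261 223   1   1   1]
 [258 243   1   1   1]
 [257 248   1   1   1]] [[262.  207.5]
 [262.  215. ]
 [261.  223. ]
 [258.  243. ]
 [257.  248. ]]
```

View pics/crop1.png

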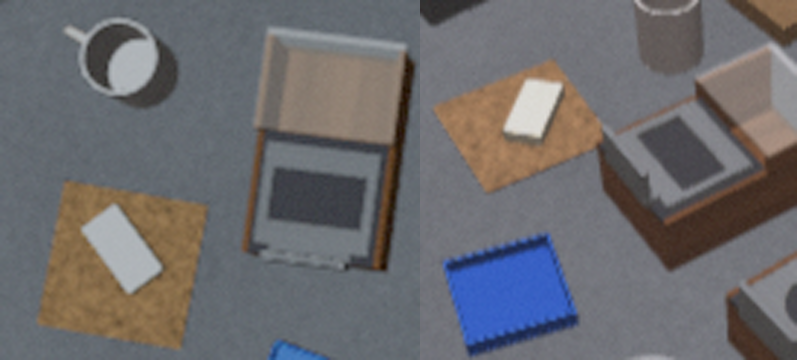

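Confirmed: the crop shows the ivory oblong on the cork mat (crop px 120,248), and the oblong box has a rectangular recess (crop px 318,198). The reachable plan is oblong at (508,334), long side at 39°, and box yaw about -5°. Next I move above it.

Call:
jog_arm(targets=[{"angular":[0,0,-2.07],"dp":[27.2,-24.5,-2],"fingers":100},{"angular":[0,0,-2.07],"dp":[27.2,-24.5,-2],"fingers":100},{"angular":[0,0,-2.07],"dp":[27.2,-24.5,-2],"fingers":100},{"angular":[0,0,-2.07],"dp":[27.2,-24.5,-2],"fingers":100},{"angular":[0,0,-2.07],"dp":[27.2,-24.5,-2],"fingers":100},{"angular":[0,0,-2.07],"dp":[27.2,-24.5,-2],"fingers":100},{"angular":[0,0,-2.07],"dp":[27.2,-24.5,-2],"fingers":100},{"angular":[0,0,-2.07],"dp":[27.2,-24.5,-2],"fingers":100},{"angular":[0,0,-2.07],"dp":[27.2,-24.5,-2],"fingers":100},{"angular":[0,0,-2.07],"dp":[27.2,-24.5,-2],"fingers":100}])

```text
time_s: 2.68
eef_pos: [511.1, 330.2, 210.8]
tool_rot: [2.303, 2.135, 0.0]
wrist_force: [-0.7, -0.2, -0.1]
width: 85.4
```

Call:
jog_arm(targets=[{"angular":[0,0,-0.81],"dp":[-0.3,0.4,-3],"fingers":100},{"angular":[0,0,-0.81],"dp":[-0.3,0.4,-3],"fingers":100},{"angular":[0,0,-0.81],"dp":[-0.3,0.4,-3],"fingers":100},{"angular":[0,0,-0.81],"dp":[-0.3,0.4,-3],"fingers":100},{"angular":[0,0,-0.81],"dp":[-0.3,0.4,-3],"fingers":100},{"angular":[0,0,-0.81],"dp":[-0.3,0.4,-3],"fingers":100},{"angular":[0,0,-0.81],"dp":[-0.3,0.4,-3],"fingers":100},{"angular":[0,0,-0.81],"dp":[-0.3,0.4,-3],"fingers":100}])

```text
time_s: 3.35
eef_pos: [504.2, 338.1, 181.3]
tool_rot: [2.955, 1.067, 0.0]
wrist_force: [-0.4, -0.6, -0.9]
width: 85.7
```

```bash
cat > w.py <<'E'
from h import *
import sys
o=arm.get_obs(); im=arm.get_image("wrist"); C=cam("wrist",o)
a=np.degrees(np.arctan2(o["tool_rot"][1],o["tool_rot"][0]))
print("t",o["time_s"],"tcp",o["eef_pos"].round(1),"tool y deg",round(2*a-90,1),"q",o["joint_positions"].round(2))
cv2.imwrite(f"pics/{sys.argv[1]}.png",im[:,:,::-1])
for l,z in zip(sys.argv[2::2],sys.argv[3::2]):
    for d in arm.cut_out(l,"wrist"): print(l,round(d["confidence"],2),d["box"],rect(C,d["region"],float(z)))
E
python3 w.py w1 oblong 21 mat 5
```

```text
t 3.35 tcp [504.2 338.1 181.3] tool y deg -50.3 q [ 0.48  0.52  1.66 -0.    0.96  1.36]
oblong 0.66 [309.7, 170.4, 359.0, 270.1] (array([512.5, 335.5]), array([85.9, 45.2]), 37.8)
mat 0.88 [212.9, 109.0, 429.8, 326.5] (array([496.6, 338.9]), array([150., 150.]), 81.7)
```

View pics/w1.png

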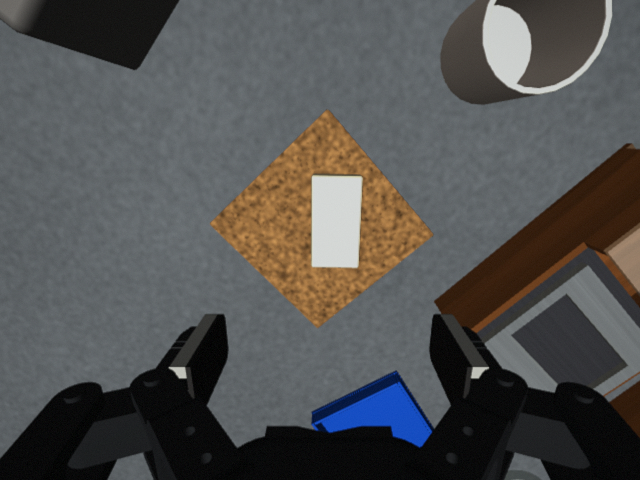

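The wrist view shows the oblong at px (336,221), which is (512,335) in the world at z 21. Its size of 86x45 agrees with the text. The jaws straddle its long sides.

Call:
jog_arm(targets=[{"angular":[0,0,-0.03],"dp":[0.8,-0.3,-4],"fingers":100},{"angular":[0,0,-0.03],"dp":[0.8,-0.3,-8],"fingers":100},{"angular":[0,0,-0.03],"dp":[0.8,-0.3,-12],"fingers":100},{"angular":[0,0,-0.03],"dp":[0.8,-0.3,-15.5],"fingers":100},{"angular":[0,0,-0.03],"dp":[0.8,-0.3,-17.2],"fingers":90},{"angular":[0,0,-0.03],"dp":[0.8,-0.3,-17.2],"fingers":60},{"angular":[0,0,-0.03],"dp":[0.8,-0.3,-17.2],"fingers":40},{"angular":[0,0,-0.03],"dp":[0.8,-0.3,-17.2],"fingers":20},{"angular":[0,0,-0.03],"dp":[0.8,-0.3,-17.2],"fingers":20},{"angular":[0,0,-0.03],"dp":[0.8,-0.3,-17.2],"fingers":20}], grip_force=40)

```text
time_s: 4.33
eef_pos: [512.8, 335.5, 11.0]
tool_rot: [-2.969, -1.027, -0.004]
wrist_force: [0.7, 0.5, -1.2]
width: 42.9
```

```bash
python3 w.py w2 oblong 21
```

```text
t 4.3333 tcp [512.8 335.5  11. ] tool y deg -411.8 q [ 0.47  0.75  1.76 -0.    0.63  1.38]
oblong 0.88 [273.8, 226.6, 382.3, 411.2] (array([514.2, 335.8]), array([85.9, 43.2]), 38.1)
```

View pics/w2.png

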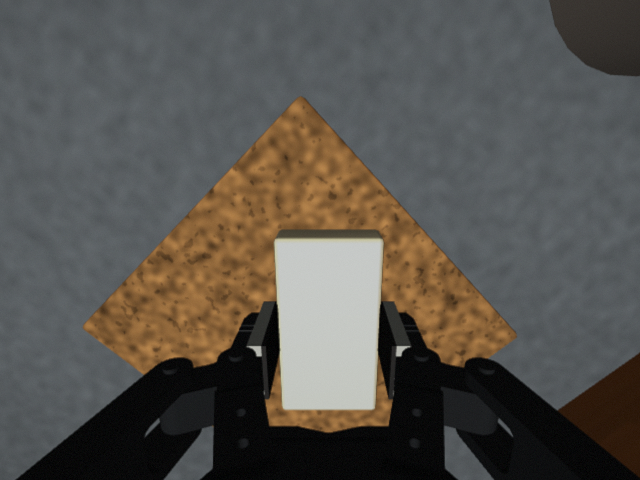

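The picture shows the counter between the pads at px (328,320), width 43 mm. Next I lift it.

Call:
jog_arm(targets=[{"angular":[0,0,0],"dp":[0,0,0],"fingers":20},{"angular":[0,0,0],"dp":[0,0,0.5],"fingers":20},{"angular":[0,0,0],"dp":[0,0,1.5],"fingers":20},{"angular":[0,0,0],"dp":[0,0,4],"fingers":20},{"angular":[0,0,0],"dp":[0,0,7],"fingers":20},{"angular":[0,0,0],"dp":[0,0,10],"fingers":20},{"angular":[0,0,0],"dp":[0,0,13],"fingers":20},{"angular":[0,0,0],"dp":[0,0,15],"fingers":20},{"angular":[0,0,0],"dp":[0,0,15],"fingers":20}])

```text
time_s: 5.18
eef_pos: [513.5, 335.8, 164.8]
tool_rot: [-2.968, -1.027, -0.012]
wrist_force: [0.4, -0.3, -1.1]
width: 42.5
```

```bash
cat > b.py <<'E'
# slide geometry from the wrist view: recess (dark quad), steel plate outline
from h import *
import sys
o=arm.get_obs(); im=arm.get_image("wrist"); C=cam("wrist",o)
print(o["time_s"],o["eef_pos"].round(1),o["tool_rot"].round(3),"w",o["width"].round(1))
cv2.imwrite(f"pics/{sys.argv[1]}.png",im[:,:,::-1])
for l,z in(("oblong",o["eef_pos"][2]+12),("recess_oblong",78),("box_oblong",80)):
    for d in arm.cut_out(l,"wrist"):
        print(l,round(d["confidence"],2),d["box"],rect(C,d["region"],z))
E
python3 b.py w3
```

```text
Traceback (most recent call last):
  File "b.py", line 5, in <module>
    print(o["time_s"],o["eef_pos"].round(1),o["tool_rot"].round(3),"w",o["width"].round(1))
                                                                       ^^^^^^^^^^^^^^^^
AttributeError: 'float' object has no attribute 'round'
```

Call:
jog_arm(targets=[{"angular":[0,0,0.81],"dp":[4.5,-27,2],"fingers":20},{"angular":[0,0,0.81],"dp":[4.5,-27,2],"fingers":20},{"angular":[0,0,0.81],"dp":[4.5,-27,2],"fingers":20},{"angular":[0,0,0.81],"dp":[4.5,-27,2],"fingers":20},{"angular":[0,0,0.81],"dp":[4.5,-27,2],"fingers":20},{"angular":[0,0,0.81],"dp":[4.5,-27,2],"fingers":20},{"angular":[0,0,0.81],"dp":[4.5,-27,2],"fingers":20},{"angular":[0,0,0.81],"dp":[4.5,-27,2],"fingers":20},{"angular":[0,0,0.81],"dp":[4.5,-27,2],"fingers":20},{"angular":[0,0,0.81],"dp":[4.5,-27,2],"fingers":20}])

```text
time_s: 6.07
eef_pos: [556.7, 65.1, 178.6]
tool_rot: [-2.326, -2.11, 0.001]
wrist_force: [-0.1, 0.6, -1.3]
width: 42.7
```

```bash
sed -i 's/o\["width"\].round(1)/round(o["width"],1),o["qvel"].round(2)/' b.py; python3 b.py w3
```

```text
6.0667 [556.7  65.1 178.6] [-2.326e+00 -2.110e+00  1.000e-03] w 42.7 [ 0.03 -0.   -0.   -0.    0.    0.  ]
oblong 0.94 [273.3, 228.9, 382.1, 410.9] (array([557.2,  67. ]), array([84.8, 42.8]), 84.3)
recess_oblong 0.96 [203.6, 62.5, 407.2, 236.3] (array([548.9, 131.2]), array([112.3, 127.7]), 174.4)
box_oblong 0.62 [204.3, 34.9, 605.1, 256.5] (array([607.9, 124.1]), array([143.1, 245.6]), 174.4)
box_oblong 0.53 [204.6, 59.4, 410.2, 236.9] (array([548.6, 130.8]), array([111.5, 126.9]), 174.3)
```

View pics/w3.png

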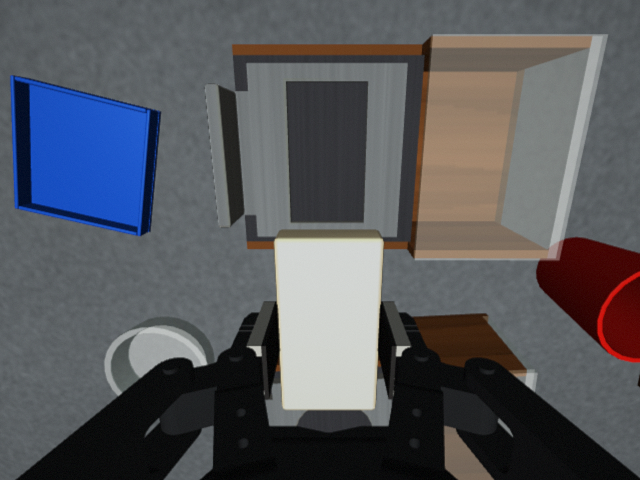

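The wrist view shows the held counter at (328,320) and the empty recess of the oblong slide at corners (287,81) to (364,222). The push plate is at (222,155).

```bash
cat > r.py <<'E'
from h import *
o=arm.get_obs(); C=cam("wrist",o); im=cv2.imread("pics/w3.png")
g=cv2.GaussianBlur(im,(3,3),0)[75:229,275:380].max(2)
t,m=cv2.threshold(g,0,255,cv2.THRESH_BINARY_INV+cv2.THRESH_OTSU)
n,lab,st,ce=cv2.connectedComponentsWithStats(m); k=1+st[1:,4].argmax()
M=np.zeros((480,640),bool); M[75:229,275:380]=lab==k
print("thr",t,st[k]+[275,75,0,0,0])
for z in(68,78,88): print(z,rect(C,M,z))
# height from the top view: same for the recess there
T=cam("top"); it=cv2.imread("pics/top0.png"); q=proj(T,[*rect(C,M,78)[0],78])[0]; print("pred in top",q)
x,y=int(q[0]),int(q[1]); up=it[y-12:y+13,x-18:x+19].max(2)
t,m=cv2.threshold(up,0,255,cv2.THRESH_BINARY_INV+cv2.THRESH_OTSU); n,lab,st,ce=cv2.connectedComponentsWithStats(m); k=lab[12,18]; print(st[k])
pt=ce[k]+[x-18,y-12]; ys,xs=np.nonzero(M); pw=(xs.mean(),ys.mean())
print("top px",pt,"tri",tri(T,pt,C,pw), "top@78",onz(T,pt,78))
d=arm.cut_out("oblong","wrist")[0]["region"]
for dz in(9,11,13): print("held",dz,rect(C,d,o["eef_pos"][2]+dz),o["eef_pos"].round(1))
E
python3 r.py
```

```text
thr 89.0 [  286    81    82   142 11047]
68 (array([562., 130.]), array([94.7, 54. ]), 84.6)
78 (array([562.1, 130.6]), array([90.9, 51.9]), 84.6)
88 (array([562.3, 131.2]), array([87.2, 49.7]), 84.6)
pred in top [234.51242623 225.54761742]
[  3   3  33  21 542]
top px [235.12730627 225.72693727] tri (array([563.03140814, 132.93657725,  55.67536324]), [np.float64(0.8260485603406296), np.float64(0.8260485603406434)]) top@78 [[561.6252907 128.7808141  78.       ]]
held 9 (array([557.1,  66.4]), array([86.7, 43.8]), 84.5) [556.8  66.2 179. ]
held 11 (array([557.2,  67.6]), array([85.4, 43.2]), 84.5) [556.8  66.2 179. ]
held 13 (array([557.3,  68.8]), array([84.1, 42.5]), 84.5) [556.8  66.2 179. ]
```

Recess measured at (562,131), 91x52 at z 78, consistent with the text. The held counter is centred at (557,67.5) with the same yaw. I go above the recess.

Call:
jog_arm(targets=[{"angular":[0,0,0],"dp":[0.5,3,-2],"fingers":20},{"angular":[0,0,0],"dp":[0.5,6.3,-4],"fingers":20},{"angular":[0,0,0],"dp":[0.5,6.3,-7],"fingers":20},{"angular":[0,0,0],"dp":[0.5,6.3,-9],"fingers":20},{"angular":[0,0,0],"dp":[0.5,6.3,-9],"fingers":20},{"angular":[0,0,0],"dp":[0.5,6.3,-9],"fingers":20}])

```text
time_s: 6.82
eef_pos: [561.8, 128.6, 88.9]
tool_rot: [-2.323, -2.114, 0.002]
wrist_force: [-0.4, -0.2, -0.4]
width: 42.7
```

```bash
python3 b.py w4; python3 - <<'E'
from h import *
T=cam("top"); arm.get_image("top")
for d in arm.cut_out("oblong","top")[:2]: print(d["confidence"],rect(T,d["region"],102))
E
```

```text
6.8167 [561.8 128.6  88.9] [-2.323e+00 -2.114e+00  2.000e-03] w 42.7 [-0.01 -0.04 -0.02  0.    0.01 -0.  ]
oblong 0.91 [273.2, 228.2, 383.8, 411.1] (array([562.3, 130.6]), array([84.8, 42.9]), 84.5)
recess_oblong 0.76 [145.4, 187.5, 443.0, 401.3] (array([544.6, 132.2]), array([112.5, 135.3]), 174.6)
recess_oblong 0.21 [144.7, 148.5, 640.0, 438.7] (array([605. , 118.9]), array([155.6, 258.1]), 174.3)
box_oblong 0.57 [141.7, 149.1, 639.8, 442.3] (array([604.6, 119.9]), array([154.2, 254.9]), 174.2)
0.48 (array([556.7,  88.8]), array([12.2, 41.1]), 174.1)
```

View pics/w4.png

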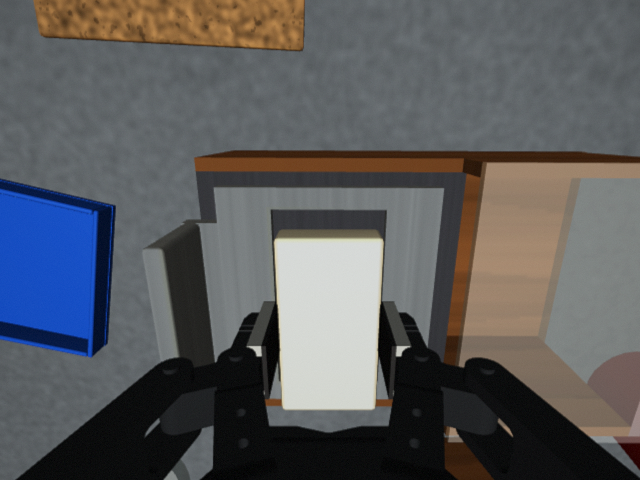

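The wrist view shows the counter above the recess. The recess's far edge is at row 210, columns 272 to 386, with the counter centred at column 329. A quick check of y before lowering:

```bash
python3 - <<'E'
from h import *
C=cam("wrist",arm.get_obs())
p=onz(C,[(272,210),(386,210)],78); u=np.array([np.cos(np.radians(84.6)),np.sin(np.radians(84.6)),0])
print(p.round(1),"recess centre",(p.mean(0)-46*u).round(1),"width",np.linalg.norm(p[1]-p[0]))
p=onz(C,[(275,239),(382,239)],100); print("counter far top edge mid -42:",(p.mean(0)-42*u).round(1),np.linalg.norm(p[1]-p[0]))
E
```

```text
[[542.6 176.6  78. ]
 [593.1 171.7  78. ]] recess centre [563.5 128.4  78. ] width 50.718876336275834
counter far top edge mid -42: [562.9 125.5 100. ] 41.906563205434566
```

```bash
python3 - <<'E'
from h import *
o=arm.get_obs(); print(o["eef_pos"].round(1))
C=cam("wrist",o)
for z in (90,94,98,100):
    p=onz(C,[(275,239),(382,239),(377,409),(282,409)],z)
    print(z,"centre",p.mean(0).round(1),"len",np.linalg.norm(p[0]-p[3]).round(1),"w far/near",np.linalg.norm(p[0]-p[1]).round(1),np.linalg.norm(p[2]-p[3]).round(1))
p=onz(C,[(275,231),(382,231)],82);print("bottom far edge at 82",p.round(1))
im=arm.get_image("side"); cv2.imwrite("pics/s5.png",cv2.resize(im[150:270,220:380],None,fx=5,fy=5,interpolation=cv2.INTER_CUBIC)[:,:,::-1])
E
```

```text
[562.7 127.9  90.5]
90 centre [562.6 120.3  90. ] len 88.5 w far/near 45.1 47.4
94 centre [562.9 122.7  94. ] len 86.0 w far/near 43.8 46.1
98 centre [563.1 125.2  98. ] len 83.5 w far/near 42.5 44.7
100 centre [563.2 126.4 100. ] len 82.2 w far/near 41.9 44.1
bottom far edge at 82 [[543.3 167.9  82. ]
 [590.3 163.4  82. ]]
```

View pics/s5.png

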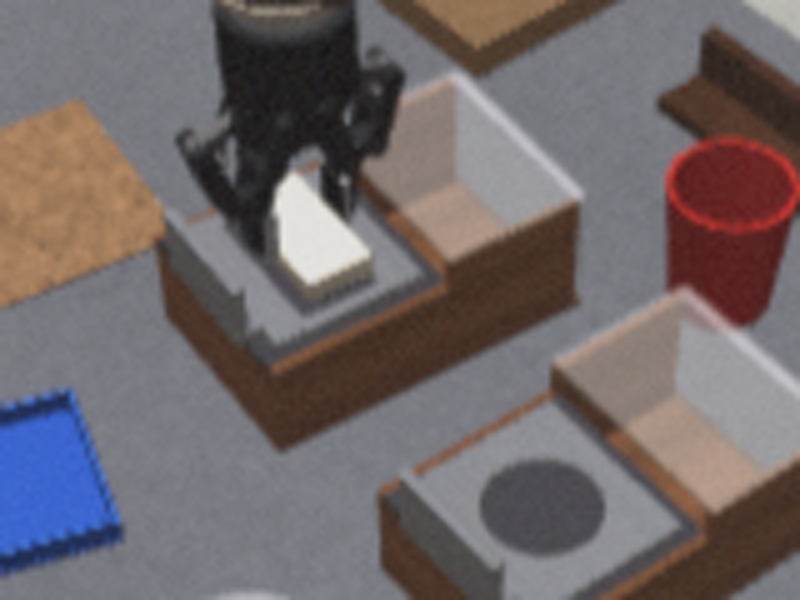

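The side crop shows the counter (crop 320,240) over the recess with its near end slightly towards -y. The wrist readings also say it sits about 3 mm short in +y. I shift +2.5 mm and lower.

Call:
jog_arm(targets=[{"angular":[0,0,0],"dp":[0,0.25,0],"fingers":20},{"angular":[0,0,0],"dp":[0,0.25,-0.4],"fingers":20},{"angular":[0,0,0],"dp":[0,0.25,-0.8],"fingers":20},{"angular":[0,0,0],"dp":[0,0.25,-1.1],"fingers":20},{"angular":[0,0,0],"dp":[0,0.25,-1.2],"fingers":20},{"angular":[0,0,0],"dp":[0,0.25,-1.2],"fingers":20},{"angular":[0,0,0],"dp":[0,0.25,-1.2],"fingers":20}])

```text
time_s: 7.75
eef_pos: [562.2, 130.6, 77.1]
tool_rot: [-2.324, -2.113, 0.0]
wrist_force: [-0.3, 0.2, -1.3]
width: 42.9
```

No contact at an underside height below the rim, so it is entering the recess. I lower a little more and let go.

Call:
jog_arm(targets=[{"angular":[0,0,0],"dp":[0,0,-0.15],"fingers":20},{"angular":[0,0,0],"dp":[0,0,-0.15],"fingers":20},{"angular":[0,0,0],"dp":[0,0,-0.15],"fingers":60},{"angular":[0,0,0],"dp":[0,0,-0.15],"fingers":70},{"angular":[0,0,0],"dp":[0,0,-0.15],"fingers":70},{"angular":[0,0,0],"dp":[0,0,-0.15],"fingers":70},{"angular":[0,0,0],"dp":[0,0,2],"fingers":70},{"angular":[0,0,0],"dp":[0,0,5],"fingers":70},{"angular":[0,0,0],"dp":[0,0,9],"fingers":70},{"angular":[0,0,0],"dp":[0,0,9],"fingers":70}])

```text
time_s: 8.58
eef_pos: [564.6, 131.0, 173.6]
tool_rot: [2.32, 2.11, 0.012]
wrist_force: [0.2, -1.3, 1.3]
width: 59.8
```

```bash
sed -i 's/o\["eef_pos"\]\[2\]+12/86/' b.py; python3 b.py w6; python3 - <<'E'
from h import *
im=arm.get_image("side"); cv2.imwrite("pics/s6.png",cv2.resize(np.hstack([im[150:270,220:340],im[300:420,320:440]]),None,fx=3.3,fy=3.3)[:,:,::-1])
S=cam("side")
for d in arm.cut_out("oblong","side")[:2]: print(d["confidence"],d["box"],rect(S,d["region"],86))
w=cv2.imread("pics/w6.png"); s=cv2.imread("pics/s6.png")
s=cv2.resize(s,(400,200)); w=cv2.resize(w,(400,300)); cv2.imwrite("pics/c6.png",np.vstack([w,s]))
E
```

```text
8.5833 [564.6 131.  173.6] [2.32  2.11  0.012] w 59.8 [ 0.    0.06  0.07  0.   -0.13 -0.  ]
oblong 0.76 [290.6, 191.6, 354.3, 312.2] (array([562.9, 130.7]), array([85. , 43.4]), 84.3)
oblong 0.67 [213.0, 169.1, 402.0, 322.4] (array([549.7, 134.5]), array([110.1, 124. ]), 173.7)
recess_oblong 0.84 [211.3, 173.4, 397.6, 319.8] (array([548.4, 131.9]), array([111.7, 127.8]), 174.2)
box_oblong 0.6 [210.8, 149.2, 582.4, 348.2] (array([607.7, 122.7]), array([148.4, 245.4]), 174.2)
0.58 [270.0, 188.2, 291.6, 213.4] (array([557.8, 123.2]), array([93.6, 51.7]), 84.1)
```

View pics/c6.png

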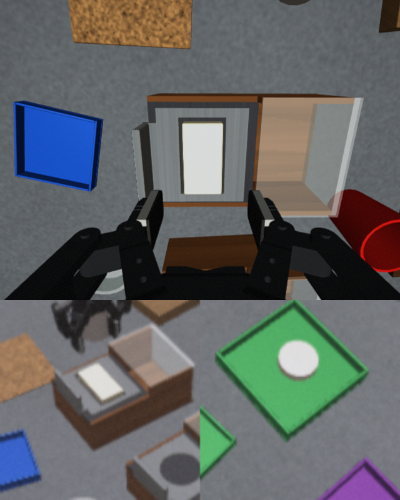

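The counter is seated in the recess with an even margin all round, at (181,157) of the upper panel. The disc is still in the green tray. Next I move in front of the push plate and shut the fingers.

Call:
jog_arm(targets=[{"angular":[0,0,0],"dp":[-4,0.4,0],"fingers":30},{"angular":[0,0,0],"dp":[-8,0.8,0],"fingers":0},{"angular":[0,0,0],"dp":[-11,1.1,0],"fingers":0},{"angular":[0,0,0],"dp":[-11,1.1,0],"fingers":0},{"angular":[0,0,0],"dp":[-11,1.1,-3],"fingers":0},{"angular":[0,0,0],"dp":[-11,1.1,-6],"fingers":0},{"angular":[0,0,0],"dp":[-11,1.1,-7.5],"fingers":0},{"angular":[0,0,0],"dp":[-11,1.1,-7.5],"fingers":0},{"angular":[0,0,0],"dp":[-11,1.1,-7.5],"fingers":0}])

```text
time_s: 9.63
eef_pos: [451.9, 141.5, 91.5]
tool_rot: [-2.323, -2.112, 0.003]
wrist_force: [0.3, 0.1, 0.9]
width: -0.1
```

```bash
python3 - <<'E'
from h import *
o=arm.get_obs(); print(o["eef_pos"].round(1),o["wrist_force"].round(1),o["joint_positions"].round(2),o["width"])
im=arm.get_image("side"); cv2.imwrite("pics/s7.png",cv2.resize(im[150:270,220:380],None,fx=4,fy=4)[:,:,::-1])
E
```

```text
[451.9 141.5  91.5] [0.3 0.1 0.9] [ 0.16  0.49  2.06 -0.    0.59  0.26] -0.10278933741709469
```

View pics/s7.png

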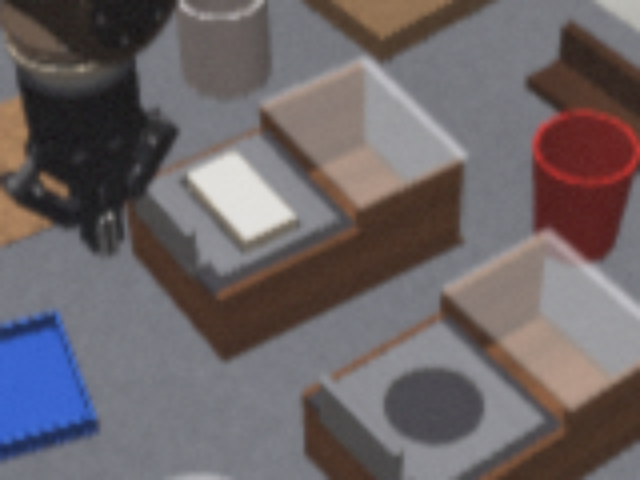

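The side crop shows the shut fingers at (100,225) in front of the plate, clear of it. I push along the box's x (yaw -5.5°).

Call:
jog_arm(targets=[{"angular":[0,0,0],"dp":[1.5,-0.14,0],"fingers":0},{"angular":[0,0,0],"dp":[3,-0.29,0],"fingers":0},{"angular":[0,0,0],"dp":[4.2,-0.4,0],"fingers":0},{"angular":[0,0,0],"dp":[5.4,-0.52,0],"fingers":0},{"angular":[0,0,0],"dp":[6.6,-0.63,0],"fingers":0},{"angular":[0,0,0],"dp":[7.8,-0.75,0],"fingers":0},{"angular":[0,0,0],"dp":[9,-0.86,0],"fingers":0},{"angular":[0,0,0],"dp":[10.2,-0.98,0],"fingers":0},{"angular":[0,0,0],"dp":[11,-1.06,0],"fingers":0},{"angular":[0,0,0],"dp":[11,-1.06,0],"fingers":0}])

```text
time_s: 10.52
eef_pos: [562.4, 131.0, 93.5]
tool_rot: [-2.324, -2.113, 0.001]
wrist_force: [-8.2, 1.4, 4.3]
width: -0.5
```

```bash
python3 - <<'E'
from h import *
o=arm.get_obs(); print(o["eef_pos"].round(1),o["wrist_force"].round(1))
im=arm.get_image("side"); cv2.imwrite("pics/s8.png",cv2.resize(im[150:270,220:380],None,fx=4,fy=4)[:,:,::-1])
E
```

```text
[562.4 131.   93.5] [-8.2  1.4  4.3]
```

View pics/s8.png

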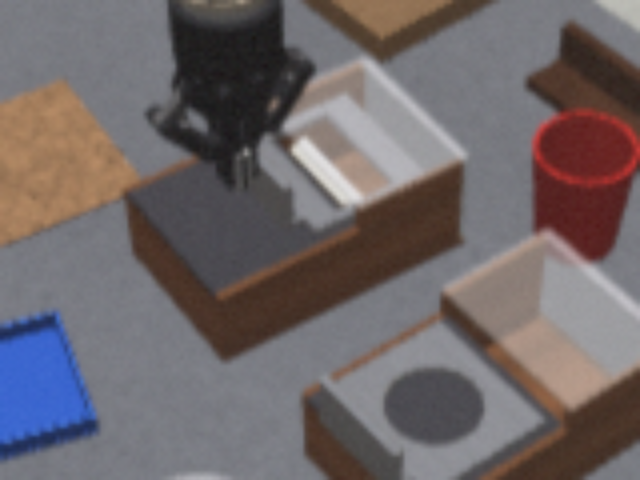

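The slide is about 80 % in and the counter is already dropping (crop 325,170). I push to the stop.

Call:
jog_arm(targets=[{"angular":[0,0,0],"dp":[0.8,-0.08,0],"fingers":0},{"angular":[0,0,0],"dp":[1.5,-0.14,0],"fingers":0},{"angular":[0,0,0],"dp":[1.9,-0.18,0],"fingers":0},{"angular":[0,0,0],"dp":[1.9,-0.18,0],"fingers":0}])

```text
time_s: 10.9
eef_pos: [580.6, 129.2, 93.6]
tool_rot: [-2.324, -2.113, 0.002]
wrist_force: [-8.6, 0.4, 3.8]
width: -0.1
```

Call:
jog_arm(targets=[{"angular":[0,0,0],"dp":[0.3,-0.03,0],"fingers":0},{"angular":[0,0,0],"dp":[0.5,-0.05,0],"fingers":0},{"angular":[0,0,0],"dp":[0.5,-0.05,0],"fingers":0}])

```text
time_s: 11.15
eef_pos: [582.4, 129.0, 93.5]
tool_rot: [-2.32, -2.11, 0.01]
wrist_force: [-22.3, 1.7, 12.3]
width: -0.2
```

Force rose to 22 N at TCP x 582, where the plate face is predicted at 597 with a 15 mm finger half-width. That matches the stop. I hold briefly and check with the camera.

Call:
jog_arm(targets=[{"angular":[0,0,0],"dp":[0,0,0],"fingers":0},{"angular":[0,0,0],"dp":[0,0,0],"fingers":0}])

```text
time_s: 11.32
eef_pos: [582.3, 129.0, 93.5]
tool_rot: [-2.32, -2.11, 0.009]
wrist_force: [-21.5, 1.7, 12.6]
width: 0.0
```

```bash
python3 - <<'E'
from h import *
o=arm.get_obs(); print(o["eef_pos"].round(1),o["wrist_force"].round(1))
im=arm.get_image("side"); cv2.imwrite("pics/s9.png",cv2.resize(im[150:270,220:380],None,fx=5,fy=5)[:,:,::-1])
a,b=cv2.imread("pics/s8.png"),None
for l in("push_oblong","oblong"):
    for d in arm.cut_out(l,"side"): print(l,round(d["confidence"],2),d["box"])
# predicted plate top front corners for stroke s
S=cam("side"); u=np.array([.9954,-.0958,0]);v=np.array([.0958,.9954,0]); p0=np.array([562.5,129.5,0])-66*u
for s in(0,80,95,100): print(s,proj(S,[p0+s*u+v*y+[0,0,115] for y in(40,-40)]).round(1).tolist())
arm.get_image("wrist"); C=cam("wrist",o)
for d in arm.cut_out("push_oblong","wrist")[:2]: print(round(d["confidence"],2),d["box"],rect(C,d["region"],110))
E
```

```text
[582.3 129.   93.5] [-21.5   1.7  12.6]
push_oblong 0.8 [287.8, 183.3, 307.5, 209.0]
oblong 0.58 [251.1, 165.4, 339.9, 244.5]
oblong 0.53 [301.7, 230.7, 354.2, 275.5]
0 [[252.2, 191.6], [266.6, 208.2]]
80 [[276.1, 181.0], [290.9, 196.8]]
95 [[280.5, 179.1], [295.4, 194.8]]
100 [[281.9, 178.4], [296.8, 194.1]]
0.64 [354.1, 187.4, 426.7, 361.4] (array([607.2, 151. ]), array([72.1, 23.5]), 84.4)
```

View pics/s9.png

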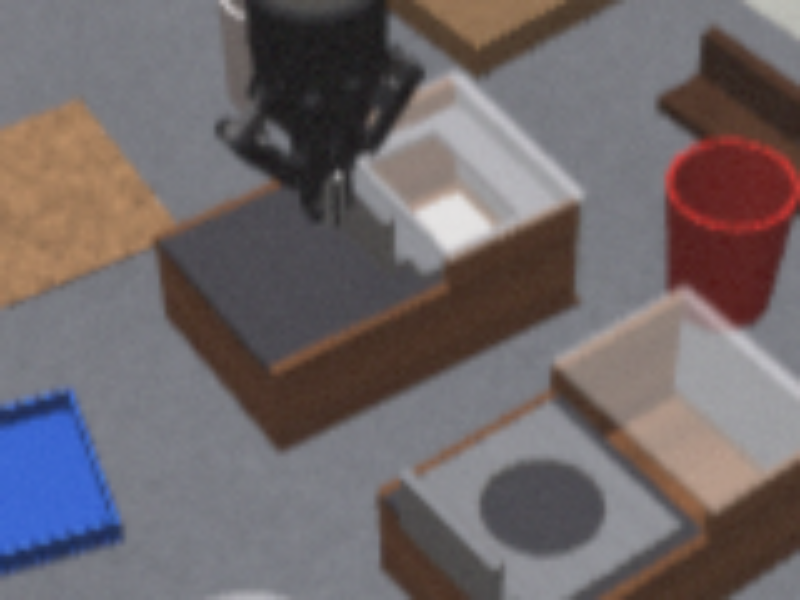

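The counter lies on the box floor, seen through the home recess at crop (450,225). The plate's corner at side px (299,193) matches the 100 mm prediction. I back off and let the slide spring out.

Call:
jog_arm(targets=[{"angular":[0,0,0],"dp":[-2,0.19,0],"fingers":0},{"angular":[0,0,0],"dp":[-4,0.38,0],"fingers":0},{"angular":[0,0,0],"dp":[-6,0.58,0],"fingers":0},{"angular":[0,0,0],"dp":[-8,0.77,0],"fingers":0},{"angular":[0,0,0],"dp":[-10,0.96,0],"fingers":0},{"angular":[0,0,0],"dp":[-12,1.15,0],"fingers":0},{"angular":[0,0,0],"dp":[-14,1.35,0],"fingers":0},{"angular":[0,0,0],"dp":[-14,1.35,4],"fingers":0},{"angular":[0,0,0],"dp":[-14,1.35,8],"fingers":0},{"angular":[0,0,0],"dp":[-14,1.35,8],"fingers":0}])

```text
time_s: 12.4
eef_pos: [448.5, 142.8, 179.3]
tool_rot: [2.32, 2.11, 0.014]
wrist_force: [0.5, -0.2, 0.4]
width: 0.3
```

Call:
jog_arm(targets=[{"angular":[0,0,0],"dp":[0,0,2],"fingers":0},{"angular":[0,0,0],"dp":[0,0,2],"fingers":0},{"angular":[0,0,0],"dp":[0,0,2],"fingers":0},{"angular":[0,0,0],"dp":[0,0,2],"fingers":0}])

```text
time_s: 12.73
eef_pos: [446.1, 142.1, 192.5]
tool_rot: [2.324, 2.113, 0.001]
wrist_force: [0.4, 0.5, -1.6]
width: -0.2
```

```bash
python3 - <<'E'
from h import *
o=arm.get_obs(); print(o["time_s"],o["eef_pos"].round(1),o["wrist_force"].round(1))
im=arm.get_image("side"); a0=cv2.imread("pics/side0.png")[:,:,::-1]
for l in("push_oblong","push_round","disc","mug","dicecup","ashtray","tiles"):
    for d in arm.cut_out(l,"side")[:2]: print(l,round(d["confidence"],2),d["box"])
df=np.abs(im.astype(int)-a0).max(2); 
for n,(x0,y0,x1,y1) in dict(slide=(250,180,308,222),hood=(290,165,340,205),tray=(330,300,422,388),mug=(262,140,290,172),cup=(352,178,382,214),ash=(250,270,290,300),tiles=(396,250,464,302),round=(296,208,390,298)).items():
    print(n,"px changed",int((df[y0:y1,x0:x1]>40).sum()))
E
```

```text
12.7333 [446.1 142.1 192.5] [ 0.4  0.5 -1.6]
push_oblong 0.76 [254.3, 184.6, 304.5, 219.0]
push_oblong 0.54 [399.7, 249.9, 463.6, 307.7]
push_round 0.7 [300.9, 229.1, 357.0, 273.7]
disc 0.64 [365.0, 325.0, 389.6, 349.8]
mug 0.8 [263.2, 141.1, 286.3, 175.9]
dicecup 0.73 [352.7, 178.8, 381.1, 217.2]
dicecup 0.39 [252.9, 186.0, 302.7, 221.4]
ashtray 0.73 [250.7, 268.6, 289.3, 302.4]
tiles 0.62 [398.3, 251.4, 463.7, 309.1]
slide px changed 54
hood px changed 155
tray px changed 0
mug px changed 0
cup px changed 0
ash px changed 0
tiles px changed 0
round px changed 0
```

```bash
python3 - <<'E'
from h import *
im=arm.get_image("side"); a0=cv2.imread("pics/side0.png")[:,:,::-1]
df=np.abs(im.astype(int)-a0).max(2)>40
for n,(x0,x1,y0,y1) in dict(slide=(250,308,180,222),hood=(290,340,165,205)).items():
    ys,xs=np.nonzero(df[y0:y1,x0:x1]); print(n,xs.min()+x0,xs.max()+x0,ys.min()+y0,ys.max()+y0,len(xs))
print("plate part changed",int(df[180:222,250:288].sum()))
r=arm.sign_off(); print(r)
E
```

```text
slide 301 307 190 201 56
hood 301 318 188 202 157
plate part changed 0
the job is handed in; nothing more can be done
None
```

The oblong counter from the cork mat is paid into the kitty, and I handed the job in at about 13 s of the 58 s allowed; the hand-in gave no verdict.

I laid the oblong in its recess and let go. Then I pushed that slide to its stop, about 22 N at the end, and backed off so it sprang out.

**Last checks (side camera, before and after):**
- **Slide:** the plate area of the oblong slide looks the same as at the start (0 pixels changed), so it is fully back out.
- **Counter:** the only change at the box is a patch under the hood. With the slide home I could see the counter lying on the box floor.
- **Everything else:** the tray with the disc, the round box, mug, dice cup, ashtray and tiles show no change. The arm is clear and touching nothing.

**What disagreed:**
- The close wrist views and the far views differed by 2–3 mm on the counter's position in the hand. I shifted it by 2.5 mm, and it seated with clearance all round.
- The network's low-confidence second matches were ignored.
- The two-view height of the recess came out at 56 mm, against 78 mm for the rim in the text. I used the wrist view's size check instead, which gave 76–78 mm.

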